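# Clip the tower's display plate into the photo stand

## Task

Put the clear display plate that carries the grey square stone tower onto the black photo stand and slide it, white bead first, straight in under the two orange sprung clips, until both clips have ridden up over the bead and snapped down behind it. Leave the plate lying flat, central and square on the stand, held by both clips, and let go.

Things in the scene. Friction and masses are not known exactly. Their poses are not given: they have to be found in the camera images.
- tower_mid (a point): Centre of the grey stone tower, the grip: 36 x 36 x 60 mm (top 8 mm: corner blocks), fixed on a clear plate 110 x 90 x 6 mm, about 0.14 kg, flat on the table. 36 mm above the plate's underside. +x: along the plate to its front edge, a white bead, 12 mm round, full width, undersides level; bead axis 80 mm ahead, rear end 24 mm behind. z up. Like plates with a brown hut and a red spire: not wanted.
- stage: Photo stand, fixed: black deck, top 20 mm above the table. Origin at table level on the mid-line; +x the way the plate slides in, z up. Deck x -125 (open entry) to +105, y -65 to +65 mm, no side guides; stop bar face at x = +55. Plate home (bead on stop): tower centre at x = -31; clips have snapped from about -45 on; at -95 or less the plate is still clear of the clips.
- clip_left (a joint): Orange sprung clip 14 mm wide at y = +28 mm of the stand, hinged at x = +90, pointing to the entry: nose at x = +26, 2 mm above the deck, 30 degree lead-in ramp from there up to its tip at x = 0, 17 mm above the deck. Pushing the bead under both takes 5 to 13 N. Angle in rad: 0 at rest, about 0.16 riding on the bead, 0.06 snapped down on the plate.
- clip_right (a joint): The same clip at y = -28 mm of the stand.
Things that resemble listed ones, but are neither listed nor needed, are in the scene too. What is shaped like the part that bears tower_mid but purple, turquoise or yellow is not meant.

How it is judged:
By the outcome, as a careful person would: the job done as asked, in the order asked, and still so for the second after the job is handed in, with the robot touching nothing.
It also fails if it takes over 38 s, if anything falls off the work surface, if the arm or the gripper's body presses on something with over 40 N, if the wrist force passes 120 N, or if a joint passes its speed limit or range.

## Robot

A 6-joint arm with a two-finger parallel gripper is mounted at the origin on the work surface. World frame = base frame: x ahead of the robot, y to its left, z up, the work surface at z = 0. Lengths are in m, angles in rad, forces in N, time in s.
With the tool pointing down it reaches from about 0.25 to 0.775 m from the base axis. Payload 4 kg.
Tool frame: the origin (TCP) lies on the centre line of the jaws, within the pads' length; the fingertips stand 17 mm ahead of it and the grasp point (between the pads) lies 2 mm behind it; z points along the fingers, x is the direction in which the jaws open and shut, and the axes are right-handed (so a half turn about z gives the same grasp; the last joint's range is limited). The gripper opens to 85 mm and grips with 20 to 120 N. Pads are 22 mm wide; open, the fingers measure 114 mm over their backs; the gripper's body (76 mm by 85 mm) begins 54 mm behind the grasp point. The pads swing forward as they close: fully open they stand 13 mm farther back than shut.
Start: joints at [-1.264, 0.087, 1.371, -0, 1.684, -0.103], TCP at [0.219, -0.504, 0.213] pointing down, gripper open.
Joint ranges: [-3.1, 3.1], [-0.76, 2.03], [0.27, 2.55], [-1.08, 4.22], [0.17, 2.65], [-2.57, 2.57]. Speed limits (rad/s): [2.79, 2.79, 3.14, 3.14, 3.14, 3.14].

## Interface

Orientations are given as a rotation vector (axis times angle).
In Python, from bench import bot, eyes, hand_in, finder gives the robot as it stands.
- The arm moves only by the tool servo_tool, never from a script. Its argument "plan" is a list of rows, each an object with "claw": the finger opening in mm, from 0 to 85.4; "dp": the shift along the tool's x, y, z in mm, a list of three; "twist": the turn about the tool's z in rad. In form: [{"claw": claw, "dp": [x, y, z], "twist": twist}, ...]. A call has 1 to 8 rows; each row is the pose to reach, as a shift and turn from the pose commanded when the call began, along the tool's axes at that moment; what a row does not reach only later rows make up. A row lasts 1/8 s, in which the tool goes at most 62.5 mm and 10.7 degrees, less where a joint would pass 70% of its speed; a pose out of reach is approached as far as the arm can. A call with a gripper value outside its range is refused whole. The fingers move at their own pace and stop on an object; "newtons" is the grip in N (left out, the last holds). Time passes only in rows, so rows that repeat a pose let the fingers close. It gives the time, the measured TCP pose, the force and the opening at its end, in the units of the state.
- bot.get_state(): the state, without advancing time (a new reading comes with each control period).
- eyes.get_image(name): name is "scene" or "top"; returns a dict with "color" (400x640x3 uint8, blue, green, red), "camera_matrix" (3x3 intrinsics, pixels), "D" ([k1, k2, p1, p2, k3] as OpenCV has them; the pictures are not rectified), "cam_to_world" (4x4, takes a point from camera to world coordinates). Camera axes: x right, y up, looking along -z (the intrinsics and any distortion apply to the point x, -y, -z); pixel columns grow to the right and rows downward; lengths in m; the calibration is good to about 2 mm. A picture is of the moment at which its call begins. There is no depth.
- hand_in(): hands the job in, once; it reports no verdict.
Trained networks look in a picture, given as the dict that the camera call returned (one of the last four; its "shot" number tells which), for a name from the list of things; names that differ only in an ending like _2 or _b are one class to them, and where a whole thing is asked for, a point or a joint stands for the part that bears it (a point fixed in the world has none). Each returns a list of dicts, best first, with "confidence" (0 to 1); they miss things now and then, are a little off and sometimes report something else, mostly with a low value. They report only what shows in the picture. A call takes as long as a camera call. They do not tell look-alikes from the thing itself.
- finder.boxes_of(picture, name): "xyz" ([x, y, z] in m, in world coordinates, good to about 4 mm: the middle of the surface that is visible of it).
The state is a dict: "clock": time; "joints": joint angles; "dq": joint speeds; "joint_efforts": joint torques, N m; "ee_pos": TCP position; "ee_rot": TCP orientation; "force": force on the tool from outside, world axes, zero at the start; "wrist_torque": the same for the moment, N m; "grip_width": opening from 0.0 (shut) to 1.0 (fully open).
Only numpy, scipy, OpenCV 4.12 (cv2) and the standard library are available. Lean on these libraries where they do the work, as an engineer would, in place of code of your own. Each camera call takes 0.05 s, during which the arm holds its last target. There are 200 camera calls.

## Working session

There is one attempt and no reset: what is moved stays moved. The work goes in short steps, Python scripts to look and compute and a tool call to move; the robot and the scene stay as the last step left them, time stands still between calls to the robot, and variables do not carry over. Pictures are saved under pics/ and viewed, about 8 in all and at most 12, crops included, and the job is handed in when it is done.

Besides the shell and the picture viewer there is one more tool, called as a command line: name --argument value ..., lists and objects as JSON in quotes. servo_tool: Moves the arm, as the interface text tells. Its arguments: {"type":"object","properties":{"plan":{"type":"array"},"newtons":{"type":"number"}},"required":["plan"]}

```bash
ls; mkdir -p pics; python3 - <<'E'
from bench import bot,eyes,finder
import cv2,numpy as np
s=bot.get_state();print(s['clock'],s['ee_pos'],s['ee_rot'],s['grip_width'])
for n in('scene','top'):
    p=eyes.get_image(n);cv2.imwrite(f'pics/{n}0.png',p['color'])
    print(n,p['camera_matrix'].tolist() if hasattr(p['camera_matrix'],'tolist') else p['camera_matrix'],p['D'],np.round(p['cam_to_world'],3).tolist())
    for t in('tower_mid','stage','clip_left'):
        for d in finder.boxes_of(p,t):
            X=np.array(d['xyz']);c=np.linalg.inv(p['cam_to_world'])@np.append(X,1);c=c[:3]*[1,-1,-1]
            px=cv2.projectPoints(c[None],np.zeros(3),np.zeros(3),np.array(p['camera_matrix']),np.array(p['D'],float))[0].ravel()
            print(t,np.round(X,3),round(d['confidence'],2),px.round())
E
```

```text
pics
0.0 [ 0.21895667 -0.50394436  0.21211655] [-2.62576701  1.72223073  0.00268656] 0.999344606028257
scene [[464.0738950168603, 0.0, 319.40409911077614], [0.0, 464.0738950168603, 195.4054999233018], [0.0, 0.0, 1.0]] [-0.04906646  0.          0.          0.          0.        ] [[0.556, -0.62, 0.554, 1.166], [0.831, 0.421, -0.363, -0.504], [-0.008, 0.662, 0.749, 0.92], [0.0, 0.0, 0.0, 1.0]]
tower_mid [ 0.588 -0.25   0.006] 0.89 [276. 255.]
tower_mid [ 0.326 -0.466  0.004] 0.74 [150. 223.]
tower_mid [ 0.707 -0.099  0.01 ] 0.72 [357. 259.]
tower_mid [ 0.336 -0.238  0.008] 0.61 [232. 187.]
tower_mid [0.669 0.211 0.036] 0.46 [445. 186.]
stage [0.634 0.164 0.021] 0.6 [422. 189.]
clip_left [0.668 0.211 0.04 ] 0.65 [445. 185.]
top [[364.78358709257515, 0.0, 326.2986570201023], [0.0, 364.78358709257515, 196.69377128262283], [0.0, 0.0, 1.0]] [-0.07764135  0.          0.          0.          0.        ] [[0.025, 0.993, -0.116, 0.422], [-0.999, 0.028, 0.017, -0.082], [0.02, 0.116, 0.993, 1.048], [0.0, 0.0, 0.0, 1.0]]
tower_mid [ 0.594 -0.239  0.009] 0.89 [375. 181.]
tower_mid [ 0.704 -0.093  0.007] 0.87 [325. 142.]
tower_mid [ 0.333 -0.241  0.005] 0.8 [374. 272.]
tower_mid [ 0.318 -0.467  0.01 ] 0.64 [453. 279.]
stage [0.618 0.18  0.02 ] 0.66 [229. 168.]
clip_left [0.669 0.215 0.036] 0.55 [217. 149.]
```

```bash
python3 - <<'E'
import cv2
a=cv2.imread('pics/scene0.png')[90:330,60:560];cv2.imwrite('pics/s1.png',cv2.resize(a,None,fx=1.6,fy=1.6))
a=cv2.imread('pics/top0.png')[90:330,170:500];cv2.imwrite('pics/t1.png',cv2.resize(a,None,fx=2.4,fy=2.4,interpolation=cv2.INTER_CUBIC))
E
```

```text
(no output)
```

View pics/s1.png

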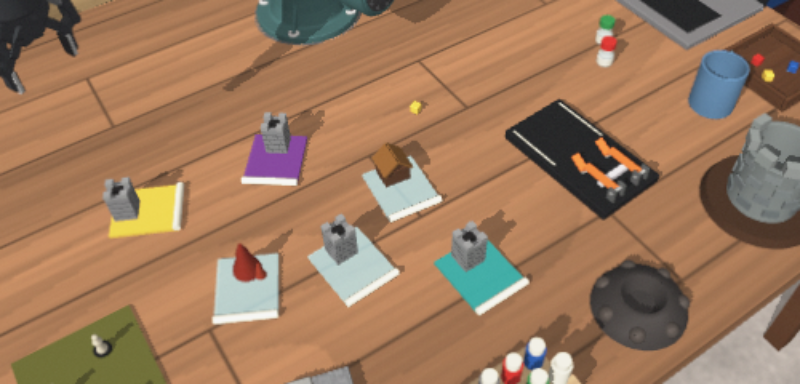

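View pics/t1.png

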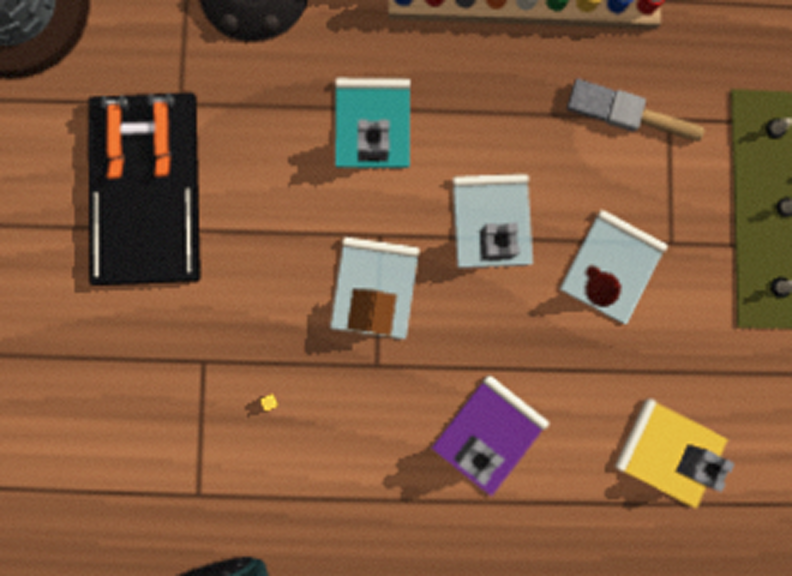

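The candidates in the top crop are:
- Clear plate with grey tower: crop (493,222), full image (375,182).
- Turquoise plate: (372,122). Purple: (490,435). Yellow: (675,455).
- Hut: (375,290). Spire: (612,268).

By the description I choose the clear plate with the grey tower, at full-image (375,182). The stand is at crop (143,188), with its clips and stop towards world +x. Next I measure both metrically on rectified planes.

```bash
cat > h.py <<'E'
import cv2,numpy as np
from bench import bot,eyes,finder
from scipy.spatial.transform import Rotation as R
def proj(p,X):
    c=(np.linalg.inv(p['cam_to_world'])@np.c_[X,np.ones(len(X))].T)[:3].T*[1,-1,-1]
    return cv2.projectPoints(c,np.zeros(3),np.zeros(3),np.array(p['camera_matrix']),np.array(p['D'],float))[0].reshape(-1,2)
def rect(p,z,cx,cy,h=120,s=2):
    # image: row -> -x, col -> -y ; s px/mm
    n=2*h*s; g=(np.arange(n)-n/2+.5)/s/1000
    yy,xx=np.meshgrid(cy-g,cx-g); X=np.c_[xx.ravel(),yy.ravel(),np.full(n*n,z)]
    m=proj(p,X).astype(np.float32).reshape(n,n,2)
    return cv2.remap(p['color'],m,None,cv2.INTER_CUBIC)
def px2w(u,cx,cy,h=120,s=2): # (col,row)->(x,y)
    u=np.atleast_2d(u); return np.c_[cx-(u[:,1]-h*s+.5)/s/1000, cy-(u[:,0]-h*s+.5)/s/1000]
E
python3 - <<'E'
from h import *
s=bot.get_state();print('toolR',R.from_rotvec(s['ee_rot']).as_matrix().round(3).tolist())
rows=[]
for n in('top','scene'):
    p=eyes.get_image(n);row=[]
    for nm,cx,cy,z in(('plate',.60,-.24,.006),('stage',.62,.18,.02)):
        im=rect(p,z,cx,cy); hsv=cv2.cvtColor(im,cv2.COLOR_BGR2HSV)
        if nm=='plate': m=((hsv[...,1]<70)&(hsv[...,2]>120))
        else: m=(hsv[...,2]<45)
        m=cv2.morphologyEx(m.astype(np.uint8),cv2.MORPH_OPEN,np.ones((5,5)))
        c=max(cv2.findContours(m,0,2)[0],key=lambda c:cv2.contourArea(c)-(0 if cv2.pointPolygonTest(c,(240,240),False)>0 else 1e9))
        h=cv2.convexHull(c);r=cv2.minAreaRect(h);b=cv2.boxPoints(r)
        cv2.drawContours(im,[np.intp(b)],0,(0,0,255),1)
        print(n,nm,'size mm',np.array(r[1])/2,'ang',r[2],'ctr',px2w(r[0],cx,cy).round(4),'corners',px2w(b,cx,cy).round(4).tolist())
        row.append(cv2.resize(im,(380,290) if 0 else (290,290)))
    rows.append(np.hstack(row))
cv2.imwrite('pics/m1.png',np.vstack(rows))
E
```

```text
toolR [[0.398, -0.917, -0.0], [-0.917, -0.398, 0.0], [-0.0, -0.0, -1.0]]
top plate size mm [112.28472137  92.4529953 ] ang 86.10832214355469 ctr [[ 0.5926 -0.2397]] corners [[0.6453999876976013, -0.18970000743865967], [0.6517000198364258, -0.28200000524520874], [0.5396999716758728, -0.2896000146865845], [0.5333999991416931, -0.19740000367164612]]
top stage size mm [228.66079712 131.24809265] ang 86.06522369384766 ctr [[0.6177 0.1815]] corners [[0.7271999716758728, 0.2547999918460846], [0.7361999750137329, 0.12380000203847885], [0.5080999732017517, 0.10819999873638153], [0.499099999666214, 0.23909999430179596]]
scene plate size mm [147.07014465  94.61771393] ang 85.42607879638672 ctr [[ 0.5769 -0.244 ]] corners [[0.646399974822998, -0.19099999964237213], [0.6539999842643738, -0.28529998660087585], [0.5073999762535095, -0.2971000075340271], [0.4997999966144562, -0.20270000398159027]]
scene stage size mm [232.12176514 136.32254028] ang 85.79731750488281 ctr [[0.6255 0.1727]] corners [[0.7361999750137329, 0.2492000013589859], [0.7462000250816345, 0.11320000141859055], [0.5146999955177307, 0.09619999676942825], [0.5047000050544739, 0.2321999967098236]]
```

View pics/m1.png

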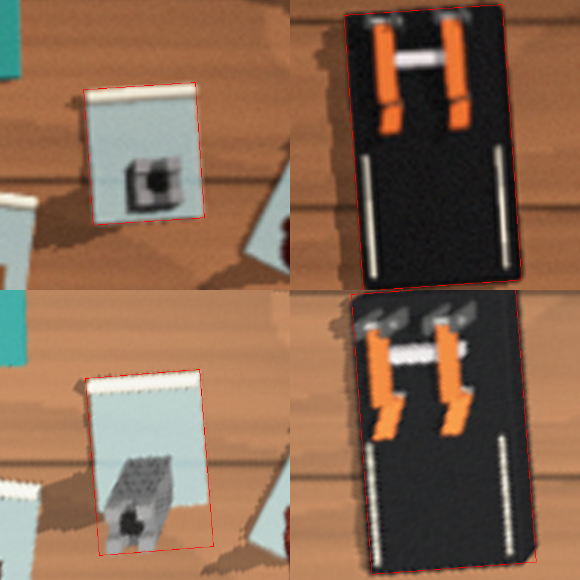

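The lower-left crops confirm the choice: clear plate, grey tower towards its rear, white bead towards +x. The bead is at rectified pixels (85-200, 385) and its yaw is about 4°. The stand has nearly the same yaw. The tower centre estimate is (0.563, -0.2425). Next I work out the approach.

```bash
cat >> h.py <<'E'
def togo(x,y,z,yaw_deg):
    "tool x to world angle yaw-90"
    s=bot.get_state();M=R.from_rotvec(s['ee_rot']).as_matrix()
    a=np.degrees(np.arctan2(M[1,0],M[0,0]));t=(a-(yaw_deg-90)+90)%180-90
    print('t',s['clock'],'pos',np.round(s['ee_pos'],4),'dp',(M.T@(np.array([x,y,z])-s['ee_pos'])*1e3).round(1),'twist',np.radians(t).round(4),'tool x',a.round(2),'F',np.round(s['force'],1),'w',round(s['grip_width']*85.4,1),'tilt',M[:,2].round(4))
E
python3 -c "
from h import *
togo(.563,-.2425,.034,4.0)"
```

```text
t 0.5 pos [ 0.2191 -0.5045  0.2133] dp [-103.3 -419.8  179.3] twist 0.34 tool x -66.52 F [ 0.1  0.  -1.3] w 85.2 tilt [ 0. -0. -1.]
```

servo_tool --plan '[{"claw": 70, "dp": [-15, -60, 10], "twist": 0.1}, {"claw": 70, "dp": [-30, -120, 20], "twist": 0.2}, {"claw": 70, "dp": [-45, -180, 30], "twist": 0.3}, {"claw": 70, "dp": [-60, -240, 40], "twist": 0.34}, {"claw": 70, "dp": [-75, -300, 50], "twist": 0.34}, {"claw": 70, "dp": [-90, -360, 60], "twist": 0.34}, {"claw": 70, "dp": [-103.3, -419.8, 70], "twist": 0.34}, {"claw": 70, "dp": [-103.3, -419.8, 70], "twist": 0.34}]'

```text
clock: 1.5
ee_pos: [0.5651, -0.2388, 0.1414]
ee_rot: [-2.304, 2.135, 0.004]
force: [0.2, 0.5, -0.5]
grip_width: 0.821
```

```bash
python3 - <<'E'
from h import *
togo(.563,-.2425,.034,4.0)
a=[]
for n in('top','scene'):
    p=eyes.get_image(n);u=proj(p,np.array([[.563,-.2425,.06]]))[0].astype(int)
    a.append(cv2.resize(p['color'][u[1]-60:u[1]+60,u[0]-65:u[0]+65],(390,360),interpolation=2))
cv2.imwrite('pics/g1.png',np.hstack(a))
E
```

```text
t 1.5 pos [ 0.5651 -0.2388  0.1414] dp [  3.8   2.2 107.4] twist 0.0062 tool x -85.65 F [ 0.2  0.5 -0.5] w 70.1 tilt [-0.0018  0.0022 -1.    ]
```

View pics/g1.png

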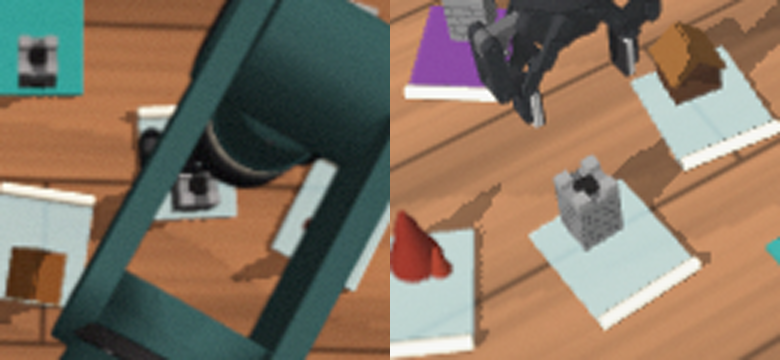

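The gripper is above the clear tower plate, with its pads either side of it in y and the neighbours clear. I descend now.

servo_tool --plan '[{"claw": 70, "dp": [0, 0, 30], "twist": 0}, {"claw": 70, "dp": [0, 0, 70], "twist": 0}, {"claw": 70, "dp": [0, 0, 95], "twist": 0}, {"claw": 70, "dp": [0, 0, 108.5], "twist": 0}, {"claw": 70, "dp": [0, 0, 108.5], "twist": 0}]'

```text
clock: 2.22
ee_pos: [0.562, -0.2433, 0.0345]
ee_rot: [2.295, -2.144, -0.002]
force: [0.7, 0.3, 0.3]
grip_width: 0.825
```

```bash
python3 -c "
from h import *
togo(.563,-.2425,.034,4.0)"
```

```text
t 2.225 pos [ 0.562  -0.2433  0.0345] dp [-0.7 -1.1  0.5] twist -0.0016 tool x -86.09 F [0.7 0.3 0.3] w 70.4 tilt [-1.2e-03  3.0e-04 -1.0e+00]
```

servo_tool --plan '[{"claw": 45, "dp": [0, 0, 0], "twist": 0}, {"claw": 34, "dp": [0, 0, 0], "twist": 0}, {"claw": 20, "dp": [0, 0, 0], "twist": 0}, {"claw": 20, "dp": [0, 0, 0], "twist": 0}, {"claw": 20, "dp": [0, 0, 0], "twist": 0}, {"claw": 20, "dp": [0, 0, 0], "twist": 0}]' --newtons 60

```text
clock: 2.98
ee_pos: [0.5641, -0.2432, 0.0371]
ee_rot: [-2.297, 2.142, -0.006]
force: [-1.1, -0.9, 6.9]
grip_width: 0.394
```

```bash
python3 -c "
from h import *
togo(.563,-.2425,.034,4.0)"
```

```text
t 2.975 pos [ 0.5641 -0.2432  0.0371] dp [-0.8  1.1  3.1] twist 0.0001 tool x -85.99 F [-1.1 -0.9  6.9] w 33.6 tilt [ 0.0031 -0.0022 -1.    ]
```

servo_tool --plan '[{"claw": 20, "dp": [0, 0, -10], "twist": 0}, {"claw": 20, "dp": [0, 0, -30], "twist": 0}, {"claw": 20, "dp": [0, 0, -60], "twist": 0}, {"claw": 20, "dp": [0, 0, -60], "twist": 0}]'

```text
clock: 3.48
ee_pos: [0.5653, -0.2436, 0.0992]
ee_rot: [-2.296, 2.141, -0.012]
force: [0.5, 0.6, -1.5]
grip_width: 0.398
```

```bash
python3 - <<'E'
from h import *
togo(.563,-.2425,.094,4.0)
p=eyes.get_image('scene');u=proj(p,np.array([[.59,-.2425,.08]]))[0].astype(int)
cv2.imwrite('pics/g2.png',cv2.resize(p['color'][u[1]-75:u[1]+75,u[0]-75:u[0]+75],(600,600),interpolation=2))
E
```

```text
t 3.475 pos [ 0.5653 -0.2436  0.0992] dp [-1.3  2.3  5.2] twist 0.0001 tool x -85.99 F [ 0.5  0.6 -1.5] w 34.0 tilt [ 0.0072 -0.0039 -1.    ]
```

View pics/g2.png

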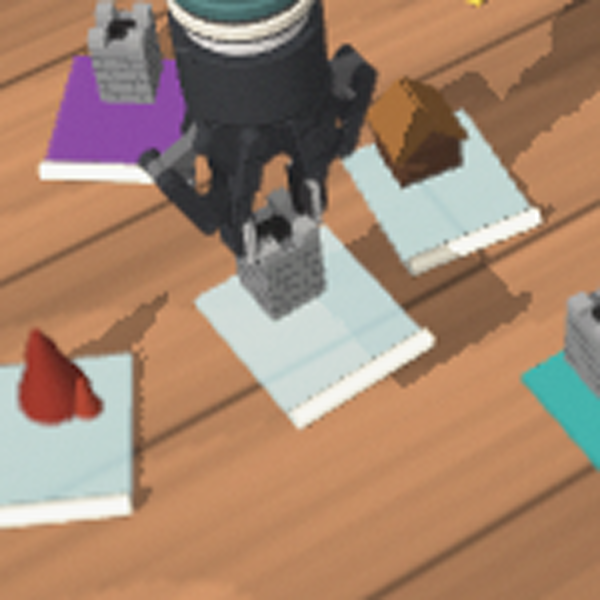

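The plate hangs level in the gripper, with the bead at crop (300-430, 340-420). The pads are on the upper half of the tower. Next I refine the stand's pose from its white stripes, clips and deck edges in both cameras.

```bash
cat > st.py <<'E'
from h import *
def stage(n,cx=.62,cy=.18,z=.02):
    p=eyes.get_image(n)
    im=rect(p,z,cx,cy,h=130); hsv=cv2.cvtColor(im,cv2.COLOR_BGR2HSV);res={}
    for nm,m in(('white',(hsv[...,1]<60)&(hsv[...,2]>110)),('orange',(hsv[...,0]<20)&(hsv[...,1]>170)&(hsv[...,2]>150))):
        k,l,st,c=cv2.connectedComponentsWithStats(m.astype(np.uint8))
        for i in range(1,k):
            if st[i,4]<150:continue
            q=np.argwhere(l==i)[:,::-1].astype(np.float32);r=cv2.minAreaRect(q)
            w=px2w(q,cx,cy,130);mn=w.mean(0);d=np.linalg.svd(w-mn,full_matrices=0)[2][0];d*=np.sign(d[0]);e=(w-mn)@d
            if abs(mn[0]-cx)<.12 and abs(mn[1]-cy)<.075 and np.ptp(e)<.13: print(n,nm,'mean',mn.round(4),'dir',np.degrees(np.arctan2(d[1],d[0])).round(2),'ends',(mn+d*e.min()).round(4),(mn+d*e.max()).round(4),'size',(np.array(r[1])/2).round(1))
    return p
E
python3 - <<'E'
from st import *
for n in('top','scene'):
    p=stage(n)
    # deck far/left edge profile along lines: dark->wood transitions
    for nm,o,dv in(('y',(-.05,0),(0,1)),('x',(0,.05),(1,0)),('x',(0,-.0),(1,0))):
        a=np.radians(3.95);Rm=np.array([[np.cos(a),-np.sin(a)],[np.sin(a),np.cos(a)]])
        t=np.arange(-.15,.15,.0005);acc=0
        for off in np.linspace(-.01,.01,9):
            P=np.array(o)+np.outer(t,dv)+off*np.array(dv)[::-1]
            W=P@Rm.T+[.62,.18];u=proj(p,np.c_[W,np.full(len(W),.02)]).astype(np.float32)
            acc=acc+cv2.remap(p['color'],u[None],None,1)[0].astype(float)
        r=acc[:,2]/9; g=np.gradient(r,1)
        idx=[i for i in range(2,len(g)-2) if abs(g[i])>2.5 and abs(g[i])==abs(g[max(0,i-8):i+9]).max()]
        print(n,nm,o,[(round(t[i]*1e3,1),round(g[i],1)) for i in idx])
E
```

```text
top white mean [0.7268 0.1698] dir -85.91 ends [0.7264 0.1759] [0.7274 0.1614] size [ 4.4 14.6]
top white mean [0.7229 0.2272] dir -86.79 ends [0.7226 0.2338] [0.7235 0.2173] size [ 5.1 16.3]
top white mean [0.6914 0.1933] dir -86.6 ends [0.6903 0.2123] [0.6926 0.1732] size [14.5 39.2]
top white mean [0.5695 0.1244] dir 3.71 ends [0.5183 0.1211] [0.6188 0.1276] size [100.7   6.2]
top white mean [0.559  0.2338] dir 3.74 ends [0.5097 0.2306] [0.6113 0.2372] size [101.8   6.4]
top orange mean [0.6785 0.1625] dir 5.05 ends [0.6339 0.1586] [0.7225 0.1664] size [88.9 17.3]
top orange mean [0.6741 0.2195] dir 5.46 ends [0.63   0.2153] [0.7187 0.2237] size [89.2 18.5]
top y (-0.05, 0) [(np.float64(-65.5), np.float64(-19.6)), (np.float64(-64.5), np.float64(-19.6)), (np.float64(-51.0), np.float64(-26.3)), (np.float64(55.0), np.float64(26.2)), (np.float64(61.5), np.float64(-17.7)), (np.float64(67.5), np.float64(10.2)), (np.float64(87.0), np.float64(6.0))]
top x (0, 0.05) [(np.float64(-122.5), np.float64(-7.1)), (np.float64(-117.0), np.float64(-14.0)), (np.float64(-105.5), np.float64(5.5)), (np.
[... 1763 characters left out ...]
loat64(-92.5), np.float64(-2.9)), (np.float64(-77.0), np.float64(-3.1)), (np.float64(-13.0), np.float64(-2.6)), (np.float64(-1.0), np.float64(12.4)), (np.float64(14.5), np.float64(-3.6)), (np.float64(25.5), np.float64(7.3)), (np.float64(97.0), np.float64(-8.9)), (np.float64(123.0), np.float64(8.5))]
scene x (0, -0.0) [(np.float64(-112.5), np.float64(-17.0)), (np.float64(-1.0), np.float64(5.6)), (np.float64(6.0), np.float64(-3.4)), (np.float64(16.0), np.float64(-2.9)), (np.float64(26.0), np.float64(3.9)), (np.float64(60.0), np.float64(15.7)), (np.float64(75.5), np.float64(-12.4)), (np.float64(84.5), np.float64(2.8)), (np.float64(96.5), np.float64(-5.0)), (np.float64(122.5), np.float64(15.3))]
```

```bash
python3 -c "
from h import *
togo(.5321,.175,.155,3.9)"
```

```text
t 3.625 pos [ 0.5624 -0.2421  0.0938] dp [-418.3    1.2  -60.8] twist 0.0018 tool x -86.0 F [-0.2  0.4 -1.9] w 33.4 tilt [-1.5e-03  7.0e-04 -1.0e+00]
```

servo_tool --plan '[{"claw": 20, "dp": [0, 0, -50], "twist": 0}, {"claw": 20, "dp": [-55, 0, -61], "twist": 0}, {"claw": 20, "dp": [-115, 0, -61], "twist": 0}, {"claw": 20, "dp": [-175, 0, -61], "twist": 0}, {"claw": 20, "dp": [-235, 0, -61], "twist": 0}, {"claw": 20, "dp": [-295, 0, -61], "twist": 0}, {"claw": 20, "dp": [-355, 1, -61], "twist": 0}, {"claw": 20, "dp": [-400, 1, -61], "twist": 0.002}]' --newtons 80

```text
clock: 4.62
ee_pos: [0.5325, 0.1588, 0.1538]
ee_rot: [2.295, -2.141, -0.003]
force: [-0.4, -0.2, -0.2]
grip_width: 0.387
```

servo_tool --plan '[{"claw": 20, "dp": [-18, 0, 0], "twist": 0}, {"claw": 20, "dp": [-18, 0, 0], "twist": 0}, {"claw": 20, "dp": [-18, 0, 0], "twist": 0}]'

```text
clock: 5.0
ee_pos: [0.533, 0.1729, 0.1552]
ee_rot: [2.293, -2.146, 0.0]
force: [-0.6, -0.5, -0.4]
grip_width: 0.384
```

```bash
python3 - <<'E'
from h import *
a=[]
for n in('top','scene'):
    p=eyes.get_image(n);u=proj(p,np.array([[.6,.175,.06]]))[0].astype(int)
    a.append(cv2.resize(p['color'][max(0,u[1]-80):u[1]+80,u[0]-65:u[0]+65],(390,480),interpolation=2))
cv2.imwrite('pics/g3.png',np.hstack(a))
togo(.5321,.175,.065,3.9)
E
```

```text
t 5.1 pos [0.5332 0.1728 0.1556] dp [-2.3  0.9 90.6] twist -0.0026 tool x -86.25 F [-0.4 -0.6 -0.7] w 33.1 tilt [-3.e-04 -7.e-04 -1.e+00]
```

View pics/g3.png

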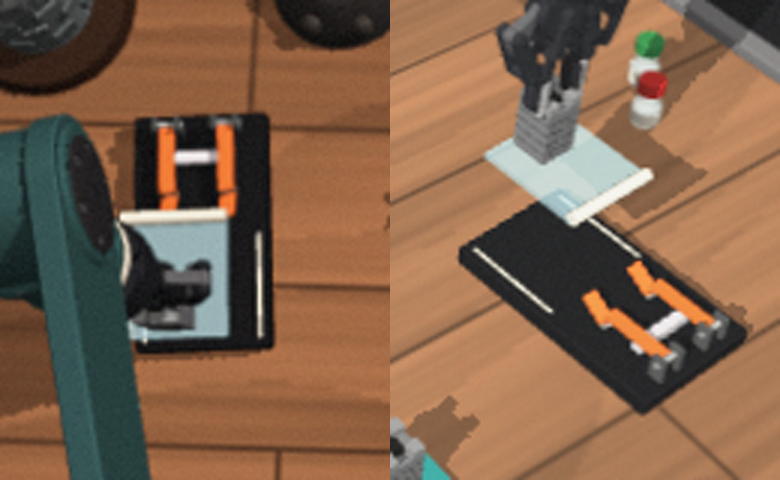

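The plate hangs level above the entry, bead towards the clips. In the top view the bead is at (120-228, 215). I lower it to just above the deck and measure the bead against the stripes.

servo_tool --plan '[{"claw": 20, "dp": [-2, 1, 40], "twist": 0}, {"claw": 20, "dp": [-2, 1, 75], "twist": 0}, {"claw": 20, "dp": [-2, 1, 92], "twist": -0.002}, {"claw": 20, "dp": [-2, 1, 93], "twist": -0.002}, {"claw": 20, "dp": [-2, 1, 93], "twist": -0.002}, {"claw": 20, "dp": [-2, 1, 93], "twist": -0.002}]'

```text
clock: 5.85
ee_pos: [0.5331, 0.1766, 0.0648]
ee_rot: [-2.295, 2.141, -0.003]
force: [0.3, 0.6, -1.9]
grip_width: 0.383
```

```bash
cat > bead.py <<'E'
from h import *
a=np.radians(3.9);Rm=np.array([[np.cos(a),-np.sin(a)],[np.sin(a),np.cos(a)]]);O=np.array([.6289,.1816])
def bead(n,z=.029,save=None,show=False):
    p=eyes.get_image(n);s=4;h=480
    # stage-frame rectified view: cols=-y (+-70mm), rows=-x (130..-130)
    out={}
    for zz in(z,.02):
        X,Y=np.meshgrid(np.arange(130,-130,-.25),np.arange(70,-70,-.25),indexing='ij')
        W=np.c_[X.ravel(),Y.ravel()]/1e3@Rm.T+O
        m=proj(p,np.c_[W,np.full(len(W),zz)]).astype(np.float32).reshape(*X.shape,2)
        im=cv2.remap(p['color'],m,None,cv2.INTER_LINEAR);hs=cv2.cvtColor(im,cv2.COLOR_BGR2HSV)
        out[zz]=im
        w=((hs[...,1]<45)&(hs[...,2]>140)).astype(np.uint8)
        k,l,st,c=cv2.connectedComponentsWithStats(w)
        for i in range(1,k):
            if st[i,4]<1500:continue
            q=np.argwhere(l==i);x=130-q[:,0]/4;y=70-q[:,1]/4
            f=np.polyfit(y,x,1) if np.ptp(y)>np.ptp(x) else np.polyfit(x,y,1)
            print(n,zz,'x',x.min().round(1),x.max().round(1),'y',y.min().round(1),y.max().round(1),'mean',x.mean().round(1),y.mean().round(1),'slope deg',np.degrees(np.arctan(f[0])).round(2))
    if save:cv2.imwrite(save,cv2.resize(out[.02],None,fx=.7,fy=.55))
E
python3 - <<'E'
from bead import *
togo(.5321,.175,.057,3.9)
bead('top');bead('scene')
E
```

```text
t 5.85 pos [0.5331 0.1766 0.0648] dp [1.5 1.1 7.8] twist 0.0016 tool x -86.01 F [ 0.3  0.6 -1.9] w 32.7 tilt [ 3.6e-03  7.0e-04 -1.0e+00]
top 0.029 x 54.8 67.0 y -14.0 23.2 mean 60.7 5.4 slope deg 0.71
top 0.029 x -121.5 -10.2 y -40.8 45.5 mean -50.9 -8.8 slope deg 12.19
top 0.029 x -114.2 -17.0 y -57.0 -52.5 mean -65.6 -54.7 slope deg -0.3
top 0.029 x -70.8 -37.5 y 35.0 41.8 mean -54.3 38.2 slope deg 2.15
top 0.02 x 57.0 69.5 y -12.0 25.8 mean 63.3 7.7 slope deg 0.73
top 0.02 x -120.5 -8.2 y -39.0 48.0 mean -49.3 -6.7 slope deg 12.2
top 0.02 x -113.2 -15.2 y -55.2 -50.8 mean -64.0 -53.0 slope deg -0.31
top 0.02 x -69.2 -35.8 y 37.5 44.2 mean -52.8 40.7 slope deg 2.18
scene 0.029 x 55.5 71.0 y -13.5 23.8 mean 63.0 5.2 slope deg 0.13
scene 0.029 x -128.2 -8.5 y -45.5 55.0 mean -58.3 -0.9 slope deg 13.53
scene 0.029 x -105.2 -9.2 y -65.5 -60.2 mean -57.0 -62.8 slope deg 0.14
scene 0.029 x -129.8 -118.8 y 21.8 70.0 mean -125.4 47.2 slope deg 2.51
scene 0.02 x 51.0 66.8 y -6.5 31.2 mean 58.7 12.5 slope deg 0.11
scene 0.02 x -129.8 -13.5 y -38.8 62.8 mean -63.7 6.4 slope deg 13.52
scene 0.02 x -111.2 -14.2 y -58.8 -53.5 mean -62.5 -56.2 slope deg 0.12
```

servo_tool --plan '[{"claw": 20, "dp": [0, 1, 2], "twist": 0}, {"claw": 20, "dp": [0, 1, 4], "twist": 0}, {"claw": 20, "dp": [0, 1, 5], "twist": 0}, {"claw": 20, "dp": [0, 1, 5], "twist": 0}, {"claw": 20, "dp": [0, 1, 5], "twist": 0}]'

```text
clock: 6.58
ee_pos: [0.5308, 0.1763, 0.0578]
ee_rot: [2.298, -2.143, 0.0]
force: [0.2, 0.2, -1.3]
grip_width: 0.389
```

```bash
sed -i 's/<45)&(hs\[...,2\]>140)/<TH[0])\&(hs[...,2]>TH[1])/; s/^from h import \*/from h import *\nTH=[22,170]/' bead.py
python3 - <<'E'
from bead import *
togo(.5321,.175,.057,3.9)
p=eyes.get_image('top');hs=cv2.cvtColor(p['color'],cv2.COLOR_BGR2HSV)
for st in((-17,0),(-17,20),(-40,-20),(-60,-30)):
    w=Rm@np.array(st)/1e3+O;u=proj(p,np.array([[*w,.03]]))[0].round().astype(int);print(st,hs[u[1]-1:u[1]+2,u[0]].tolist())
bead('top',save='pics/b1.png');bead('scene')
E
```

```text
t 6.575 pos [0.5308 0.1763 0.0578] dp [ 1.4 -1.2  0.8] twist 0.0018 tool x -86.0 F [ 0.2  0.2 -1.3] w 33.2 tilt [ 0.e+00 -1.e-04 -1.e+00]
(-17, 0) [[19, 31, 65], [21, 34, 215], [21, 22, 244]]
(-17, 20) [[20, 29, 209], [22, 20, 245], [24, 26, 236]]
(-40, -20) [[93, 38, 180], [95, 40, 178], [95, 40, 177]]
(-60, -30) [[97, 44, 180], [93, 42, 170], [93, 41, 112]]
top 0.029 x 55.8 66.0 y -13.5 22.2 mean 60.8 6.1 slope deg 0.8
top 0.02 x 58.2 68.8 y -11.5 24.5 mean 63.3 8.3 slope deg 0.74
scene 0.029 x 56.0 69.8 y -13.0 23.0 mean 62.8 5.3 slope deg 0.51
scene 0.029 x -28.2 -11.8 y -50.2 47.8 mean -19.3 -1.1 slope deg -0.17
scene 0.029 x -121.0 -115.0 y -49.5 -14.5 mean -118.5 -31.9 slope deg -1.18
scene 0.02 x 51.8 65.5 y -5.8 30.5 mean 58.5 12.7 slope deg 0.46
scene 0.02 x -33.5 -17.0 y -43.5 55.5 mean -24.4 6.1 slope deg -0.16
scene 0.02 x -127.2 -121.0 y -42.5 -7.5 mean -124.6 -24.9 slope deg -1.15
```

View pics/b1.png

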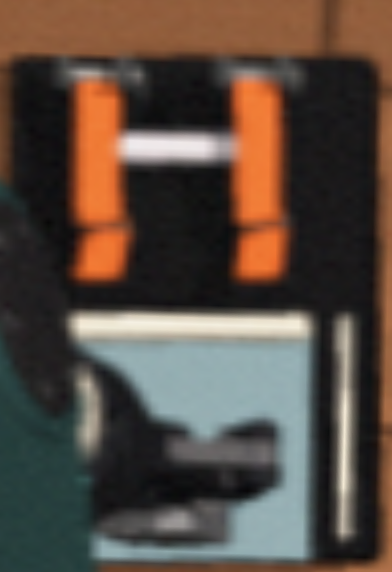

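The bead is square, with about 0.2° slope, and central within about 1 mm: scene -0.1 mm, top about +1 mm to the left. The clips are at (98,250) and (260,250) in the crop, with the bead clear in front of them. I shift 1 mm right, touch down, then slide in.

servo_tool --plan '[{"claw": 20, "dp": [1, 0, 1], "twist": 0}, {"claw": 20, "dp": [1, 0, 2], "twist": 0}, {"claw": 20, "dp": [1, -4, 2], "twist": 0}, {"claw": 20, "dp": [1, -10, 2], "twist": 0}, {"claw": 20, "dp": [1, -16, 2], "twist": 0}, {"claw": 20, "dp": [1, -20, 2], "twist": 0}, {"claw": 20, "dp": [1, -20, 2], "twist": 0}]' --newtons 100

```text
clock: 7.6
ee_pos: [0.5511, 0.1767, 0.0574]
ee_rot: [-2.297, 2.142, -0.001]
force: [-2.7, -0.0, 5.3]
grip_width: 0.375
```

```bash
cat >> h.py <<'E'
def sp():
    s=bot.get_state();a=np.radians(3.9);d=s['ee_pos'][:2]-np.array([.6289,.1816])
    print('stage x,y',((d@np.array([[np.cos(a),-np.sin(a)],[np.sin(a),np.cos(a)]]))*1e3).round(1))
E
python3 -c "
from h import *
togo(.5321,.175,.057,3.9);sp()"
```

```text
t 7.6 pos [0.5511 0.1767 0.0574] dp [ 0.3 19.1  0.4] twist 0.0017 tool x -86.0 F [-2.7 -0.   5.3] w 32.0 tilt [ 9.e-04 -1.e-04 -1.e+00]
stage x,y [-77.9   0.4]
```

The plate is on the deck and sliding. I push on under the clips.

servo_tool --plan '[{"claw": 20, "dp": [0, -6, 0], "twist": 0}, {"claw": 20, "dp": [0, -12, 0], "twist": 0}, {"claw": 20, "dp": [0, -18, 0], "twist": 0}, {"claw": 20, "dp": [0, -24, 0], "twist": 0}, {"claw": 20, "dp": [0, -30, 0], "twist": 0}, {"claw": 20, "dp": [0, -35, 0], "twist": 0}, {"claw": 20, "dp": [0, -39, 0], "twist": 0}, {"claw": 20, "dp": [0, -39, 0], "twist": 0}]'

```text
clock: 8.6
ee_pos: [0.5884, 0.1794, 0.0574]
ee_rot: [2.296, -2.141, -0.003]
force: [-6.4, -0.4, 7.9]
grip_width: 0.378
```

```bash
python3 - <<'E'
from h import *
togo(.5321,.175,.057,3.9);sp()
p=eyes.get_image('scene');u=proj(p,np.array([[.63,.18,.04]]))[0].astype(int)
cv2.imwrite('pics/c1.png',cv2.resize(p['color'][u[1]-60:u[1]+60,u[0]-70:u[0]+70],(700,600),interpolation=2))
E
```

```text
t 8.6 pos [0.5884 0.1794 0.0574] dp [ 0.4 56.5  0.5] twist 0.002 tool x -85.99 F [-6.4 -0.4  7.9] w 32.3 tilt [-2.8e-03 -4.0e-04 -1.0e+00]
stage x,y [-40.5   0.5]
```

View pics/c1.png

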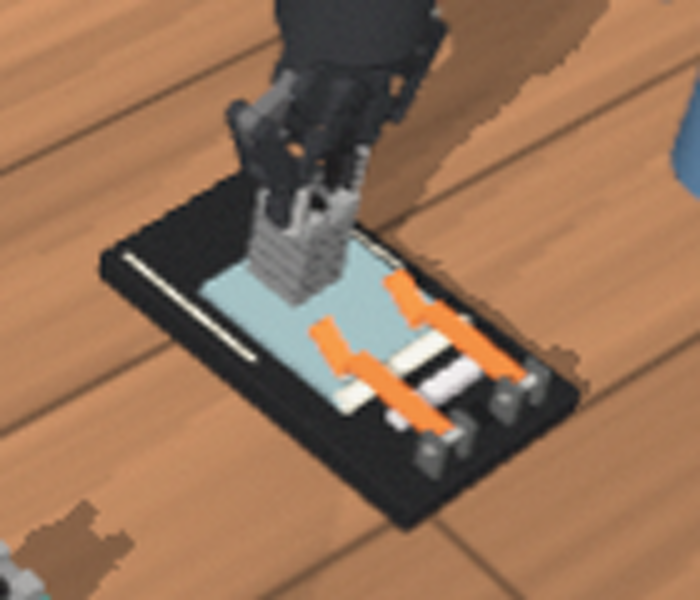

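The bead, at about (345,405)-(450,335), has passed the clip noses. A gap to the stop bar, at (390,415)-(475,370), remains. I push it home.

servo_tool --plan '[{"claw": 20, "dp": [0, -3, 0], "twist": 0}, {"claw": 20, "dp": [0, -6, 0], "twist": 0}, {"claw": 20, "dp": [0, -8, 0], "twist": 0}, {"claw": 20, "dp": [0, -9, 0], "twist": 0}, {"claw": 20, "dp": [0, -10, 0], "twist": 0}, {"claw": 20, "dp": [0, -10, 0], "twist": 0}]'

```text
clock: 9.4
ee_pos: [0.5978, 0.1801, 0.0574]
ee_rot: [2.296, -2.14, -0.004]
force: [-8.5, -0.8, 8.4]
grip_width: 0.378
```

```bash
python3 -c "
from h import *
togo(.5321,.175,.057,3.9);sp()"
```

```text
t 9.4 pos [0.5978 0.1801 0.0574] dp [ 0.5 65.9  0.6] twist 0.0021 tool x -85.98 F [-8.5 -0.8  8.4] w 32.2 tilt [-3.8e-03 -6.0e-04 -1.0e+00]
stage x,y [-31.2   0.6]
```

servo_tool --plan '[{"claw": 20, "dp": [0, -1, 0], "twist": 0}, {"claw": 20, "dp": [0, -2, 0], "twist": 0}, {"claw": 20, "dp": [0, -2, 0], "twist": 0}, {"claw": 20, "dp": [0, -2, 0], "twist": 0}]'

```text
clock: 9.9
ee_pos: [0.5998, 0.1802, 0.0574]
ee_rot: [2.296, -2.14, -0.004]
force: [-8.2, -0.6, 9.1]
grip_width: 0.372
```

```bash
python3 - <<'E'
from h import *
togo(.5321,.175,.057,3.9);sp()
p=eyes.get_image('scene');u=proj(p,np.array([[.65,.18,.04]]))[0].astype(int)
cv2.imwrite('pics/c2.png',cv2.resize(p['color'][u[1]-50:u[1]+50,u[0]-60:u[0]+60],(720,600),interpolation=2))
E
```

```text
t 9.9 pos [0.5998 0.1802 0.0574] dp [ 0.5 67.9  0.6] twist 0.0021 tool x -85.98 F [-8.2 -0.6  9.1] w 31.8 tilt [-3.7e-03 -6.0e-04 -1.0e+00]
stage x,y [-29.1   0.6]
```

View pics/c2.png

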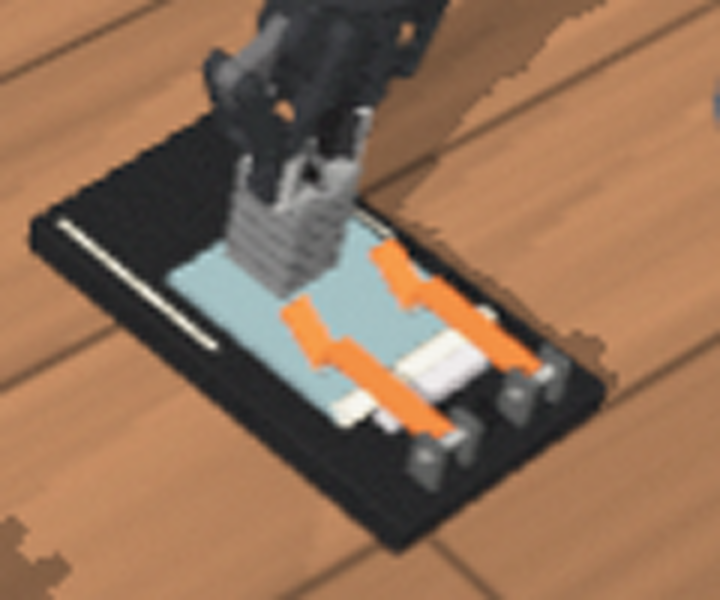

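The bead is now almost at the stop bar, with both clips down on the plate behind it. I give it one more gentle push.

servo_tool --plan '[{"claw": 20, "dp": [0, -1, 0], "twist": 0}, {"claw": 20, "dp": [0, -2, 0], "twist": 0}, {"claw": 20, "dp": [0, -2.5, 0], "twist": 0}, {"claw": 20, "dp": [0, -2.5, 0], "twist": 0}]'

```text
clock: 10.45
ee_pos: [0.6007, 0.1803, 0.0574]
ee_rot: [2.294, -2.138, -0.007]
force: [-12.0, -0.7, 11.7]
grip_width: 0.376
```

```bash
python3 - <<'E'
from h import *
togo(.5321,.175,.057,3.9);sp()
E
```

```text
t 10.45 pos [0.6007 0.1803 0.0574] dp [ 0.5 68.8  0.9] twist 0.0022 tool x -85.97 F [-12.   -0.7  11.7] w 32.1 tilt [-0.0073 -0.0011 -1.    ]
stage x,y [-28.2   0.6]
```

It's on the stop: it advanced 0.9 of 2.5 mm and the force rose. I relax the preload, open and retreat.

servo_tool --plan '[{"claw": 20, "dp": [0, 1.5, -0.5], "twist": 0}, {"claw": 33, "dp": [0, 1.5, -1], "twist": 0}, {"claw": 50, "dp": [0, 1.5, -1], "twist": 0}, {"claw": 65, "dp": [0, 1.5, -1], "twist": 0}, {"claw": 65, "dp": [0, 1.5, -1], "twist": 0}, {"claw": 65, "dp": [0, 1.5, -20], "twist": 0}, {"claw": 65, "dp": [0, 1.5, -60], "twist": 0}, {"claw": 65, "dp": [0, 1.5, -110], "twist": 0}]'

```text
clock: 11.45
ee_pos: [0.6023, 0.1802, 0.1671]
ee_rot: [2.297, -2.142, -0.001]
force: [1.3, 0.1, 0.1]
grip_width: 0.76
```

servo_tool --plan '[{"claw": 65, "dp": [50, 50, -20], "twist": 0}, {"claw": 65, "dp": [90, 90, -20], "twist": 0}, {"claw": 65, "dp": [130, 130, -20], "twist": 0}, {"claw": 65, "dp": [170, 170, -20], "twist": 0}, {"claw": 65, "dp": [210, 200, -20], "twist": 0}, {"claw": 65, "dp": [250, 200, -20], "twist": 0}, {"claw": 65, "dp": [250, 200, -20], "twist": 0}, {"claw": 65, "dp": [250, 200, -20], "twist": 0}]'

```text
clock: 12.45
ee_pos: [0.4209, -0.0828, 0.1869]
ee_rot: [-2.296, 2.142, -0.002]
force: [0.3, 0.2, -0.6]
grip_width: 0.761
```

```bash
python3 - <<'E'
from bead import *
bead('top',save='pics/f_top.png');bead('scene')
p=eyes.get_image('scene');u=proj(p,np.array([[.63,.18,.04]]))[0].astype(int)
a=cv2.resize(p['color'][u[1]-50:u[1]+50,u[0]-45:u[0]+55],(570,570),interpolation=2)
b=cv2.resize(cv2.imread('pics/f_top.png'),(230,570))
cv2.imwrite('pics/f.png',np.hstack([a,b]));sp()
E
```

```text
top 0.029 x 55.2 66.0 y -7.2 23.0 mean 60.6 8.1 slope deg 1.3
top 0.02 x 57.8 68.5 y -5.2 25.5 mean 63.1 10.4 slope deg 1.3
scene 0.029 x -10.2 69.8 y -17.2 40.0 mean 50.8 7.2 slope deg -4.03
scene 0.029 x -10.0 70.0 y -51.2 -20.0 mean 43.9 -38.3 slope deg -8.9
scene 0.02 x -14.8 65.8 y -44.5 -12.8 mean 39.4 -31.4 slope deg -8.96
scene 0.02 x -15.2 65.5 y -10.2 47.8 mean 46.3 14.5 slope deg -4.0
stage x,y [-225.5 -248.9]
```

View pics/f.png

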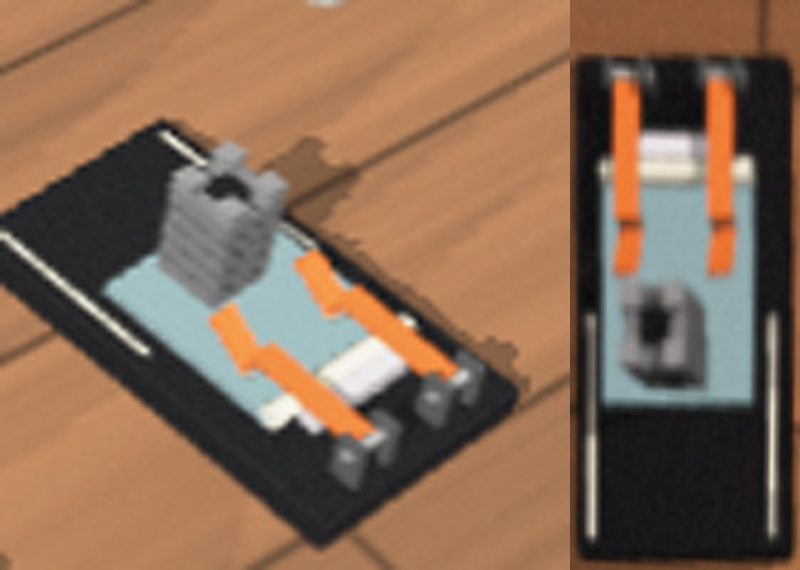

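The plate lies flat and square. In the top view it spans cols 600-755, against a stripe mid-line at 681, which is under 1 mm off centre after parallax. The bead, at row 170, is on the stop, and both clip noses, at row 222, are down behind it.

```bash
python3 -c "
from bench import hand_in;print(hand_in())"
```

```text
the job is handed in; nothing more can be done
None
```

The clear plate with the grey tower is on the black stand, pushed in bead first until it met the stop bar. Both orange clips are snapped down behind the bead. I released it, moved the arm away and handed in at about 12.6 s of the 38 s allowed.

- **Reaching the stop:** the last push moved only 0.9 of 2.5 mm while the force along the slide rose from about 8 to 12 N. The highest wrist force I read was about 17 N, at the end of a move.
- **Final pictures, both cameras:** the plate lies flat and square, and under about 1 mm off centre. I read this from the pictures by eye, allowing for the plate's height.
- **What disagreed or wasn't measured:**
  - The two cameras differed by about 2–3 mm, so I averaged them.
  - The last automatic bead measurement failed because the clips covered parts of the bead.
  - I could not read the clip angles directly; "snapped" is judged from the pictures and the plate's position.
  - The tool centre stopped at x = -28 on the stand rather than -31, which I put down to the grip and calibration offsets.

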